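# Eject the tape cassette and trap it

### The job

Get the tape cassette of the tag printer popped out and caught: press the eject key beside the lane right down with one fingertip and, while you keep it down, stop the cassette with the other finger once it has popped out past its gate but before its front reaches the front edge of the printer. Do it gently: nothing is to be grasped or lifted, and the things standing round the printer stay where they are. Finish while still holding: one finger keeps the key down and the cassette lies flat and still on the deck, pushing against the other finger.

Things in the scene. Friction and masses are not known exactly. Their poses are not given: they have to be found in the camera images.
- tag_printer: White tabletop tag printer, fixed. Origin on the worktop under the cassette lane's centre line; x to its rear, y to the key's side, z up. Base x -62 to 84, y -40 to 70 mm; flat deck 30 mm above the worktop; housing behind x = 32 mm, 71 mm high. The lane runs along x at y = 0, guides at y = +-31.5 mm (11 mm high, 4.5 thick) from x = -20 to 30 mm. Ahead of the gate the deck is bare but for the key.
- cassette: Black loose tape cassette, two round hubs on top, 44 mm along x, 56 along y, 20 high, about 70 g. Origin: centre of its underside, axes as the printer's. It starts on the deck with its centre at printer x = 2 to 0 mm, front face against the gate. Popped past the gate: centre ahead of x = -4 mm. At x = -40 mm its front is at the deck's front edge.
- deck_front (a point): Middle of the lane on the front edge of the printer's deck, at x = -62 mm, z = 30 mm of the printer; the cassette falls off here if nothing stops it.
- pusher_face (a point): Front face of the steel pusher blade (36 mm wide, 15 mm high) behind the cassette. Its spring presses the cassette toward the printer's -x with about 3.5 N; once the gate is down it drives it forward, damped, at roughly 40 to 90 mm/s, and goes on pressing it against whatever stops it.
- gate_top (a point): Middle of the top edge of the steel gate, 4 mm thick (x) and 46 mm wide (y), that holds the cassette back at x = -23.5 mm of the printer. It stands 5 mm above the deck and is one piece with the eject key: it sinks into the deck as the key goes down.
- eject_key (a joint): Travel of the eject key in m: 0 up, 0.010 fully down. It springs back when let go: 3 N at the top, 6 N at the bottom, and up to 4 N more from the rubbing gate. From about 0.006 the cassette is free.
- key_top (a point): Centre of the top face of the grey eject key, 22 mm along x by 26 along y, at x = -44, y = 50 mm of the printer. Up, it stands 16 mm above the deck, fully down 6 mm. A second fingertip at the same height, 50 mm to the printer's -y side, stands in the middle of the lane ahead of the cassette, clear of the deck.
- weight: Gold balloon weight, 45 mm wide, 46 mm high, loose bystander beside the printer; origin at the centre of its underside.
- roll: White sticker roll, 66 mm across, 30 mm high, loose bystander beside the printer; origin at the centre of its underside.
- pins: Small card box, 52 x 72 x 28 mm, loose bystander beside the printer; origin at the centre of its underside.
Mind the look-alikes: they are no part of the job. What is shaped like the cassette but blue is not meant.

How it is judged:
By the outcome, as a careful person would: the job done as asked, in the order asked, and still so for the second after the job is handed in, while the arm keeps its last pose, push and grip.
It also fails if it takes over 35 s, if anything falls off the work surface, if the arm or the gripper's body presses on something with over 40 N, if the wrist force passes 120 N, or if a joint passes its speed limit or range.

### The arm

A 6-joint arm with a two-finger parallel gripper is mounted at the origin on a cart in front of the work surface, level with it; the furniture and walls round the work are solid. World frame = base frame: x ahead of the robot, y to its left, z up, the work surface at z = 0. Lengths are in m, angles in rad, forces in N, time in s.
With the tool pointing down it reaches from about 0.225 to 0.875 m from the base axis. Payload 3.4 kg.
Tool frame: the origin (TCP) lies at the very end of the fingers, on their centre line; the grasp point (between the pads) lies 19 mm behind it (manip.hold_point_z is the distance from the TCP to the grasp point, in m); z points along the fingers, y is the line along which they close (so a half turn about z gives the same grasp; the last joint's range is limited). The gripper opens to 85 mm and grips with 20 to 120 N. Pads are 22 mm wide; open, the fingers measure 114 mm over their backs; the gripper's body (76 mm by 85 mm) begins 54 mm behind the grasp point. The pads swing forward as they close: fully open they stand 13 mm farther back than shut.
Start: joints at [0.996, 0.276, 1.505, -0, 1.361, -0.121], TCP at [0.252, 0.517, 0.231] pointing down, gripper open.
Joint ranges: [-2.89, 2.89], [-0.75, 2.08], [0.22, 2.7], [-1.18, 4.32], [0.11, 2.71], [-2.7, 2.7]. Speed limits (rad/s): [2.57, 2.57, 3.14, 3.14, 3.14, 3.14].

### API

Orientations are given as a unit quaternion [w, x, y, z].
In Python, from rig import readout, viewer, order, manip gives the robot as it stands. The module is installed in compiled form; this text tells all that it offers.
- The arm moves only by the tool send_rows, never from a script. Its arguments are lists of equal length, an entry for each row: "xyz": the shift along the world's x, y, z in m, a list of three; "delta_rot": the turn, a rotation vector about the world's x, y, z in degrees, a list of three. In form: {"xyz": [[tx, ty, tz], ...], "delta_rot": [[wx, wy, wz], ...]}. A call has 1 to 12 rows; each row shifts and turns the commanded pose from where the row before left it; what a row does not reach is not made up. A row lasts 1/10 s, in which the tool goes at most 50 mm and 8.59 degrees, less where a joint would pass 70% of its speed; a pose out of reach is approached as far as the arm can. A call with a gripper value outside its range is refused whole. "gripper" is the finger opening in m, from 0 to 0.0854, set as the call begins (left out, the last holds). The fingers move at their own pace and stop on an object; "force" is the grip in N (left out, the last holds). Time passes only in rows, so rows that do not move let the fingers close. It gives the time, the measured TCP pose, the force, the opening and the grip force at its end, in the units of the state.
- readout.get_state(): the state, without advancing time (a new reading comes with each control period).
- viewer.get_image(name): name is "scene" or "side" or "wrist"; returns a dict with "color" (480x640x3 uint8, red, green, blue), "depth" (480x640 float32, m along the optical axis (not along the pixel's ray), 0 where there is no reading), "K" (3x3 intrinsics, pixels), "dist" ([k1, k2, p1, p2, k3] as OpenCV has them; the pictures are not rectified), "camera_from_world" (4x4, takes a point from world to camera coordinates). Camera axes: x right, y up, looking along -z (the intrinsics and any distortion apply to the point x, -y, -z); pixel columns grow to the right and rows downward; lengths in m; the calibration is good to about 2 mm. A picture is of the moment at which its call begins.
- order.sign_off(): hands the job in; it is judged then, once.
The state is a dict: "clock": time; "qpos": joint angles; "qd": joint speeds; "effort": joint torques, N m; "position": TCP position; "ee_rot": TCP orientation; "contact_force": force on the tool from outside, world axes, zero at the start; "moment": the same for the moment, N m; "width": finger opening in m; "gripper_force": force on a finger pad.
Only numpy, scipy, OpenCV 4.12 (cv2) and the standard library are available. Lean on these libraries where they do the work, as an engineer would, in place of code of your own. Each camera call takes 0.05 s, during which the arm holds its last target. There are 200 camera calls.

## Working session

There is one attempt and no reset: what is moved stays moved. The work goes in short steps, Python scripts to look and compute and a tool call to move; the robot and the scene stay as the last step left them, time stands still between calls to the robot, and variables do not carry over. Pictures are saved under pics/ and viewed, at most 10 in all, crops included, and the job is handed in when it is done.

Besides the shell and the picture viewer there is one more tool, called after "Emit:" as a command line: name --argument value ..., lists and objects as JSON in quotes. send_rows: Moves the arm, as the interface text tells. Its arguments: {"type":"object","properties":{"xyz":{"type":"array"},"delta_rot":{"type":"array"},"gripper":{"type":"number"},"force":{"type":"number"}},"required":["xyz","delta_rot"]}

```bash
mkdir -p pics; cat > h.py <<'E'
import numpy as np, cv2
from rig import readout, viewer, order, manip
def grab(n):
    d=viewer.get_image(n); np.savez(''+n+'.npz',**{k:np.array(v) for k,v in d.items()})
    cv2.imwrite(f'pics/{n}_{int(readout.get_state()["clock"]*100)}.png',d['color'][:,:,::-1]); return d
def p3(d,u,v,z=None):
    "pixel -> world; by depth or on plane z"
    K=d['K'];c=cv2.undistortPoints(np.array([[[u,v]]],float),K,d['dist'])[0,0]
    T=np.linalg.inv(d['camera_from_world']);r=np.array([c[0],-c[1],-1])
    if z is None:
        p=np.median(d['depth'][int(v)-1:int(v)+2,int(u)-1:int(u)+2])*r; return T[:3,:3]@p+T[:3,3]
    w=T[:3,:3]@r;return T[:3,3]+w*(z-T[2,3])/w[2]
E
python3 - <<'E'
from h import *
a=[grab(n)['color'] for n in('scene','side','wrist')]
s=readout.get_state();print(s)
import os;print(os.listdir('pics'),manip.hold_point_z)
E
```

```text
{'clock': 0.15, 'qpos': array([ 9.96021339e-01,  2.76452514e-01,  1.50585425e+00, -1.09861502e-05,
        1.36069568e+00, -1.21001916e-01]), 'qd': array([ 0.00129406, -0.00136839, -0.00199311,  0.00094298,  0.00129156,
        0.00014186]), 'effort': array([ 1.07179592e-03, -4.17146230e+01, -2.46033311e+01,  4.86533770e-05,
        7.60296418e-03,  1.89845315e-05]), 'position': array([0.25184773, 0.5164677 , 0.23063208]), 'ee_rot': array([-2.35258635e-04,  2.24943772e-01,  9.74371491e-01, -6.64499504e-04]), 'contact_force': array([-0.46811112, -0.58810284,  0.31017445]), 'moment': array([-0.01163258, -0.0294352 , -0.0086474 ]), 'gripper_force': 0.0, 'width': 0.08554056377995699}
['wrist_15.png', 'scene_5.png', 'side_10.png'] 0.0187
```

View pics/scene_5.png

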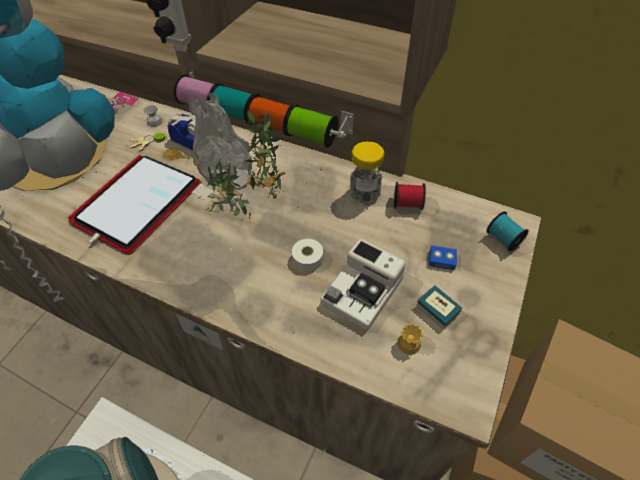

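View pics/side_10.png

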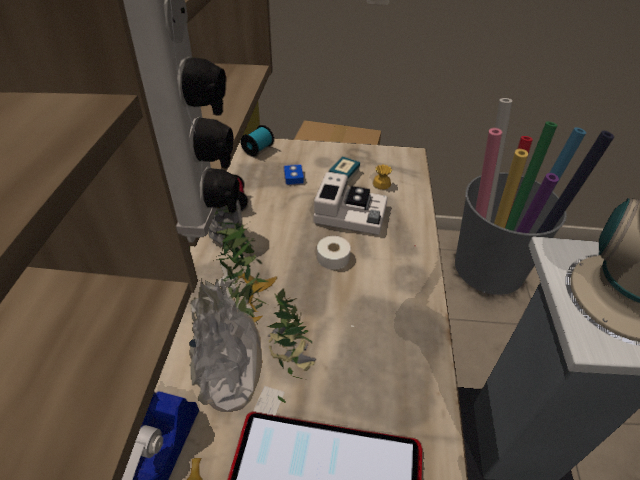

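The scene view shows the white printer at (363,285), the black cassette at (367,289) and the grey key at (333,295). The blue look-alike at (443,258) is not meant, since the cassette is black and lies on the printer. Roll is at (307,253), pins at (439,304), weight at (410,338). I'll confirm in a crop.

```bash
python3 - <<'E'
from h import *
d=dict(np.load('scene.npz'));c=d['color'][225:365,280:470,::-1]
cv2.imwrite('pics/crop1.png',cv2.resize(c,None,fx=4,fy=4,interpolation=cv2.INTER_CUBIC))
for n,(u,v) in dict(key=(333,295),cas=(367,289),roll=(296,253),weight=(410,338),pins=(439,304),house=(377,258)).items(): print(n,p3(d,u,v).round(3))
E
```

```text
key [ 0.493 -0.142  0.046]
cas [ 0.532 -0.197  0.049]
roll [ 0.564 -0.026  0.029]
weight [ 0.477 -0.305  0.03 ]
pins [ 0.571 -0.334  0.028]
house [ 0.593 -0.192  0.072]
```

View pics/crop1.png

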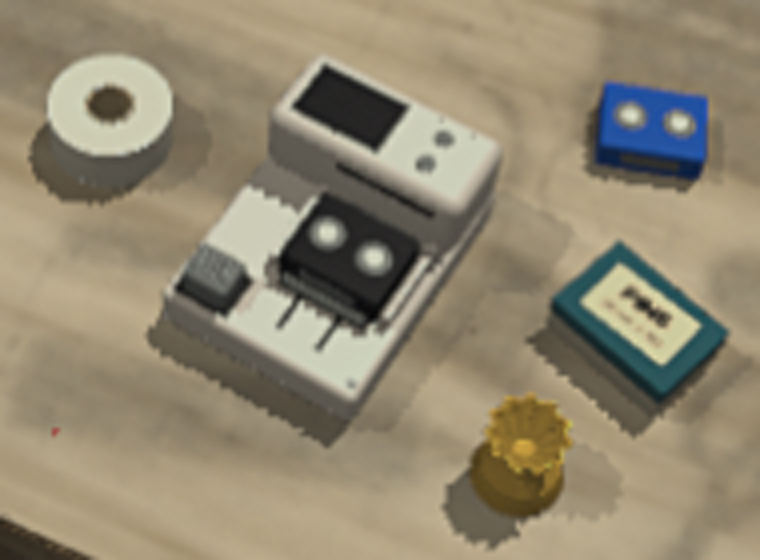

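```bash
cat > fit.py <<'E'
from h import *
from scipy.optimize import least_squares
def fit(d,M,x0=(.53,-.19,-.5)):
    "fit printer pose x,y,yaw from (pixel, model point)"
    W=np.array([p3(d,u,v,m[2]/1000)[:2] for (u,v),m in M]);P=np.array([m[:2] for _,m in M])/1000
    f=lambda q:(P@np.array([[np.cos(q[2]),np.sin(q[2])],[-np.sin(q[2]),np.cos(q[2])]])+q[:2]-W).ravel()
    r=least_squares(f,x0);print(r.x.round(4),np.degrees(r.x[2]).round(2));print((f(r.x).reshape(-1,2)*1000).round(1));return r.x
E
python3 - <<'E'
from fit import *
d=dict(np.load('scene.npz'))
s=lambda u,v:(280+(u-1.5)/4,225+(v-1.5)/4)
M=[(s(165,293),(-62,70,30)),(s(352,402),(-62,-40,30)),(s(322,57),(84,70,71)),(s(500,150),(84,-40,71)),
(s(323,192),(23,28,50)),(s(422,243),(23,-28,50)),(s(381,308),(-21,-28,50)),(s(278,252),(-21,28,50)),(s(217,268),(-44,50,46))]
q=fit(d,M)
R=np.array([[np.cos(q[2]),-np.sin(q[2])],[np.sin(q[2]),np.cos(q[2])]])
t=readout.get_state();from scipy.spatial.transform import Rotation as Ro
print('tool',Ro.from_quat(t['ee_rot'],scalar_first=True).as_matrix().round(3),t['position'])
print('target',q[:2]+R@[-.046,.025], 'y axis',R[:,1])
E
```

```text
[ 0.5344 -0.1959 -0.1614] -9.25
[[-2.2  2.7]
 [-2.6 -1.3]
 [ 5.   3.5]
 [ 4.6 -4.1]
 [ 0.7 -0.9]
 [-0.6 -1.3]
 [-1.7  0.7]
 [-1.1 -0.4]
 [-2.   1. ]]
tool [[-0.899  0.438 -0.001]
 [ 0.438  0.899 -0.001]
 [ 0.    -0.001 -1.   ]] [0.25184773 0.5164677  0.23063208]
target [ 0.49300923 -0.16381177] y axis [0.16070091 0.98700315]
```

```bash
python3 - <<'E'
from fit import *
for n in('scene','side'):
    d=dict(np.load(n+'.npz'));v,u=np.mgrid[0:480,0:640];u=u[::3,::3].ravel();v=v[::3,::3].ravel();z=d['depth'][v,u]
    c=cv2.undistortPoints(np.stack([u,v],1)[:,None].astype(float),d['K'],d['dist'])[:,0]
    T=np.linalg.inv(d['camera_from_world']);P=np.stack([c[:,0]*z,-c[:,1]*z,-z],1)@T[:3,:3].T+T[:3,3]
    P=P[(z>0)&(P[:,2]>.1)&(P[:,2]<.6)]
    a=np.array([.252,.517]);b=np.array([.493,-.164]);t=np.clip((P[:,:2]-a)@(b-a)/((b-a)@(b-a)),0,1)
    D=np.linalg.norm(P[:,:2]-a-t[:,None]*(b-a),axis=1);i=D.argsort()[:400:40];print(n);print(np.c_[P[i],D[i]].round(2))
E
```

```text
scene
[[ 0.41  0.65  0.11  0.21]
 [ 0.71 -0.17  0.37  0.22]
 [ 0.71 -0.18  0.48  0.22]
 [ 0.71 -0.17  0.39  0.22]
 [ 0.71 -0.14  0.34  0.22]
 [ 0.71 -0.18  0.35  0.22]
 [ 0.72 -0.16  0.34  0.23]
 [ 0.45  0.64  0.15  0.23]
 [ 0.63  0.17  0.1   0.24]
 [ 0.74 -0.13  0.34  0.25]]
side
[[ 0.71 -0.17  0.45  0.22]
 [ 0.71 -0.16  0.36  0.22]
 [ 0.72 -0.11  0.34  0.23]
 [ 0.73 -0.16  0.45  0.24]
 [ 0.73 -0.14  0.34  0.24]
 [ 0.63  0.19  0.1   0.24]
 [ 0.63  0.19  0.12  0.25]
 [ 0.75 -0.17  0.42  0.25]
 [ 0.75 -0.16  0.42  0.26]
 [ 0.66  0.16  0.11  0.26]]
```

Emit:
send_rows --xyz '[[0.012,-0.034,0],[0.012,-0.034,0],[0.012,-0.034,0],[0.012,-0.034,0],[0.012,-0.034,0],[0.012,-0.034,0],[0.012,-0.034,0],[0.012,-0.034,0],[0.012,-0.034,0],[0.012,-0.034,0]]' --delta_rot '[[0,0,0.8],[0,0,0.8],[0,0,0.8],[0,0,0.8],[0,0,0.8],[0,0,0.8],[0,0,0.8],[0,0,0.8],[0,0,0.8],[0,0,0.8]]' --gripper 0.036

```text
clock: 1.15
position: [0.3721, 0.1754, 0.2312]
ee_rot: [0.0, 0.156, 0.988, 0.0]
contact_force: [0.7, -0.4, -0.3]
width: 0.036
gripper_force: 0.0
```

Emit:
send_rows --xyz '[[0.012,-0.034,0],[0.012,-0.034,0],[0.012,-0.034,0],[0.012,-0.034,0],[0.012,-0.034,0],[0.012,-0.034,0],[0.012,-0.034,0],[0.012,-0.034,0],[0.012,-0.034,0],[0.012,-0.034,0],[0,0,0],[0,0,0]]' --delta_rot '[[0,0,0.8],[0,0,0.8],[0,0,0.8],[0,0,0.8],[0,0,0.8],[0,0,0.8],[0,0,0.8],[0,0,0.8],[0,0,0.8],[0,0,1.6],[0,0,0],[0,0,0]]'

```text
clock: 2.35
position: [0.4917, -0.1634, 0.2307]
ee_rot: [-0.001, 0.081, 0.997, 0.001]
contact_force: [-0.1, 0.7, 1.1]
width: 0.0361
gripper_force: 0.0
```

```bash
python3 - <<'E'
from fit import *
d=grab('wrist');cv2.imwrite('pics/w1.png',cv2.resize(d['color'][:,:,::-1],(800,600)))
print(np.linalg.inv(d['camera_from_world']).round(3));s=readout.get_state();print(s['position'],s['contact_force'],s['qpos'])
E
```

```text
[[ 0.161 -0.938 -0.306  0.414]
 [ 0.987  0.153  0.05  -0.15 ]
 [ 0.    -0.31   0.951  0.374]
 [ 0.     0.     0.     1.   ]]
[ 0.49146839 -0.16257103  0.23082323] [-0.43384459  0.09512352 -0.02549752] [-4.54452219e-01  1.90767563e-01  1.62253541e+00  7.61680253e-04
  1.33027613e+00 -1.86418848e+00]
```

View pics/w1.png

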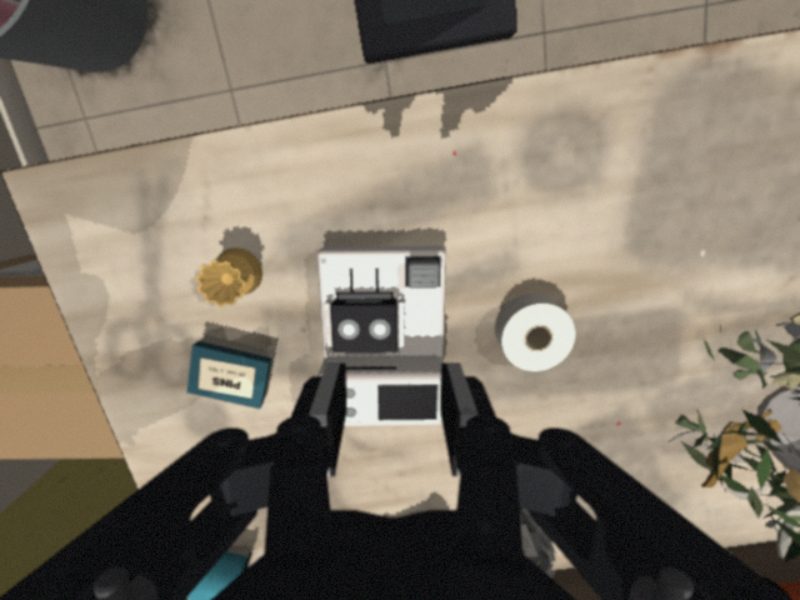

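The wrist view (800×600) shows the printer at (380,330), key at (423,270), cassette at (365,325), with the fingers at (330,400) and (460,400). An enlarged crop will give the corners.

```bash
python3 - <<'E'
from h import *
d=dict(np.load('wrist.npz'));cv2.imwrite('pics/crop2.png',cv2.resize(d['color'][185:300,240:375,::-1],None,fx=5,fy=5,interpolation=cv2.INTER_CUBIC))
E
```

```text
(no output)
```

View pics/crop2.png

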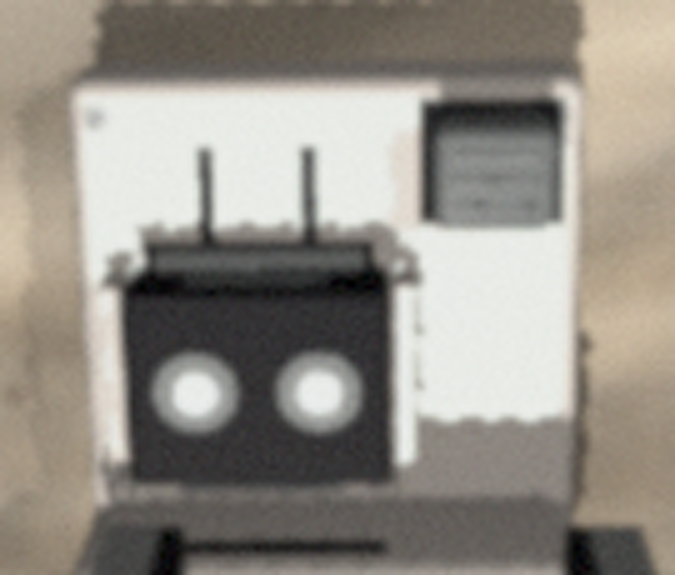

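```bash
python3 - <<'E'
from fit import *
d=dict(np.load('wrist.npz'))
s=lambda u,v:(240+(u-2)/5,185+(v-2)/5)
M=[(s(580,82),(-62,70,30)),(s(75,87),(-62,-40,30)),
(s(390,480),(23,28,50)),(s(133,480),(23,-28,50)),(s(125,288),(-21,-28,50)),(s(393,288),(-21,28,50)),(s(497,170),(-44,50,46))]
q=fit(d,M)
R=np.array([[np.cos(q[2]),-np.sin(q[2])],[np.sin(q[2]),np.cos(q[2])]])
for uv in[(437,122),(557,122),(557,218),(437,218),(395,250),(150,250)]: print(uv,p3(d,*s(*uv)).round(4),((p3(d,*s(*uv),.046)[:2]-q[:2])@R*1e3).round(1))
t=readout.get_state();print('target',q[:2]+R@[-.046,.025], t['position'])
E
```

```text
[ 0.5369 -0.1943 -0.1541] -8.83
[[-1.7  2.4]
 [-2.5 -1.3]
 [ 1.1  0.5]
 [ 1.3 -0.6]
 [ 0.5 -1.1]
 [ 0.2 -0.2]
 [ 1.2  0.3]]
(437, 122) [ 0.4907 -0.149   0.0346] [-55.2  37.3]
(557, 122) [ 0.4953 -0.1241  0.032 ] [-55.   61.5]
(557, 218) [ 0.5164 -0.1267  0.0312] [-34.8  62. ]
(437, 218) [ 0.5086 -0.152   0.0441] [-35.   37.3]
(395, 250) [ 0.5181 -0.1622  0.0306] [-28.2  28.7]
(150, 250) [ 0.5096 -0.2146  0.0304] [-28.6 -22. ]
target [ 0.49526532 -0.1625384 ] [ 0.49146839 -0.16257103  0.23082323]
```

Emit:
send_rows --xyz '[[0.003,0,-0.03],[0,0,-0.03],[0,0,-0.03],[0,0,-0.03],[0,0,-0.03],[0,0,-0.015],[0,0,0],[0,0,0]]' --delta_rot '[[0,0,0],[0,0,0],[0,0,0],[0,0,0],[0,0,0],[0,0,0],[0,0,0],[0,0,0]]'

```text
clock: 3.2
position: [0.4951, -0.1622, 0.0668]
ee_rot: [0.0, 0.08, 0.997, 0.0]
contact_force: [0.0, -0.0, 0.9]
width: 0.0362
gripper_force: 0.0
```

```bash
python3 - <<'E'
from fit import *
d=grab('wrist');cv2.imwrite('pics/w2.png',d['color'][:,:,::-1])
s=readout.get_state();print(s['position'],s['contact_force'],s['width'])
E
```

```text
[ 0.49573448 -0.16271438  0.06743068] [-0.19522225  0.36327327  0.24248823] 0.036231659546135296
```

View pics/w2.png

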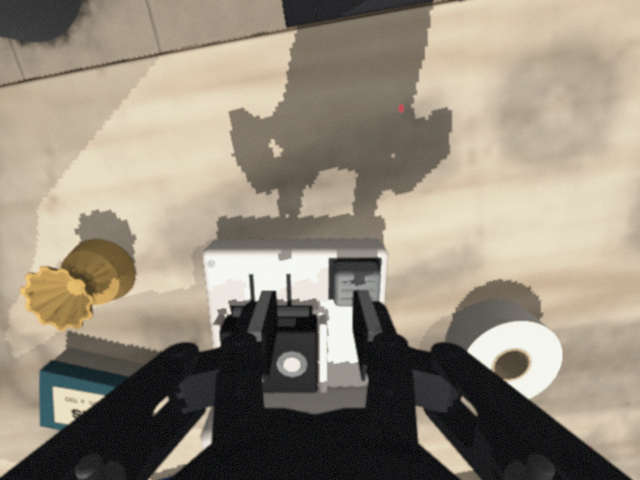

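The view shows the fingertips at (262,295) and (367,295), the key at (355,280). Checking the tip offsets numerically.

```bash
python3 - <<'E'
from fit import *
d=dict(np.load('wrist.npz'));q=np.array([.5365,-.1947,-.157])
R=np.array([[np.cos(q[2]),-np.sin(q[2])],[np.sin(q[2]),np.cos(q[2])]])
for z in(.067,.075):
  for uv in[(256,292),(275,292),(354,292),(376,292)]: print(z,uv,((p3(d,*uv,z)[:2]-q[:2])@R*1e3).round(1))
for uv in[(330,258),(380,258),(335,300),(380,305)]: print(uv,((p3(d,*uv,.046)[:2]-q[:2])@R*1e3).round(1),p3(d,*uv)[2].round(3))
print('tcp',((np.array([.4955,-.1627])-q[:2])@R*1e3).round(1))
E
```

```text
0.067 (256, 292) [-52.8  -1.5]
0.067 (275, 292) [-52.8   7.6]
0.067 (354, 292) [-52.7  45.4]
0.067 (376, 292) [-52.7  55.9]
0.075 (256, 292) [-56.9   0.1]
0.075 (275, 292) [-56.9   8.7]
0.075 (354, 292) [-56.8  44.3]
0.075 (376, 292) [-56.8  54.2]
(330, 258) [-62.   34.7] 0.031
(380, 258) [-62.   61.2] 0.03
(335, 300) [-37.2  37.8] 0.045
(380, 305) [-34.   62.9] 0.079
tcp [-45.5  25.2]
```

Emit:
send_rows --xyz '[[0,0,-0.008],[0,0,-0.008],[0,0,-0.004],[0,0,-0.003],[0,0,0],[0,0,0]]' --delta_rot '[[0,0,0],[0,0,0],[0,0,0],[0,0,0],[0,0,0],[0,0,0]]'

```text
clock: 3.85
position: [0.4948, -0.163, 0.0433]
ee_rot: [-0.0, 0.08, 0.997, 0.0]
contact_force: [-0.9, 0.6, 2.0]
width: 0.0357
gripper_force: 0.9
```

Emit:
send_rows --xyz '[[0,0,-0.002],[0,0,-0.002],[0,0,0],[0,0,0]]' --delta_rot '[[0,0,0],[0,0,0],[0,0,0],[0,0,0]]'

```text
clock: 4.25
position: [0.4949, -0.1631, 0.0395]
ee_rot: [-0.0, 0.08, 0.997, 0.0]
contact_force: [-0.9, 0.1, 4.2]
width: 0.0361
gripper_force: 2.9
```

Emit:
send_rows --xyz '[[0,0,-0.003],[0,0,-0.003],[0,0,-0.002],[0,0,0],[0,0,0],[0,0,0],[0,0,0],[0,0,0]]' --delta_rot '[[0,0,0],[0,0,0],[0,0,0],[0,0,0],[0,0,0],[0,0,0],[0,0,0],[0,0,0]]'

```text
clock: 5.05
position: [0.4949, -0.1629, 0.0343]
ee_rot: [0.0, 0.08, 0.997, 0.0]
contact_force: [-7.1, 3.1, 26.4]
width: 0.0362
gripper_force: 14.8
```

Emit:
send_rows --xyz '[[0,0,0.001],[0,0,0],[0,0,0],[0,0,0],[0,0,0]]' --delta_rot '[[0,0,0],[0,0,0],[0,0,0],[0,0,0],[0,0,0]]'

```text
clock: 5.55
position: [0.4949, -0.1629, 0.0344]
ee_rot: [0.0, 0.08, 0.997, 0.0]
contact_force: [-5.3, 2.5, 20.1]
width: 0.0359
gripper_force: 12.0
```

```bash
python3 - <<'E'
from fit import *
d=grab('wrist')['color'][220:430,180:420,::-1]
e=grab('scene')['color'][235:355,290:420,::-1];f=grab('side')['color'][150:250,290:410,::-1]
r=lambda c:cv2.resize(c,(400,300),interpolation=cv2.INTER_CUBIC)
cv2.imwrite('pics/m1.png',np.vstack([np.hstack([r(d),r(e)]),np.hstack([r(f),r(f)*0])]))
s=readout.get_state();print(s['position'],s['contact_force'],s['width'],s['gripper_force'])
E
```

```text
[ 0.49488733 -0.16291765  0.03447447] [-5.44834478  2.58121937 19.8767394 ] 0.03622732943655836 11.967466349015012
```

View pics/m1.png

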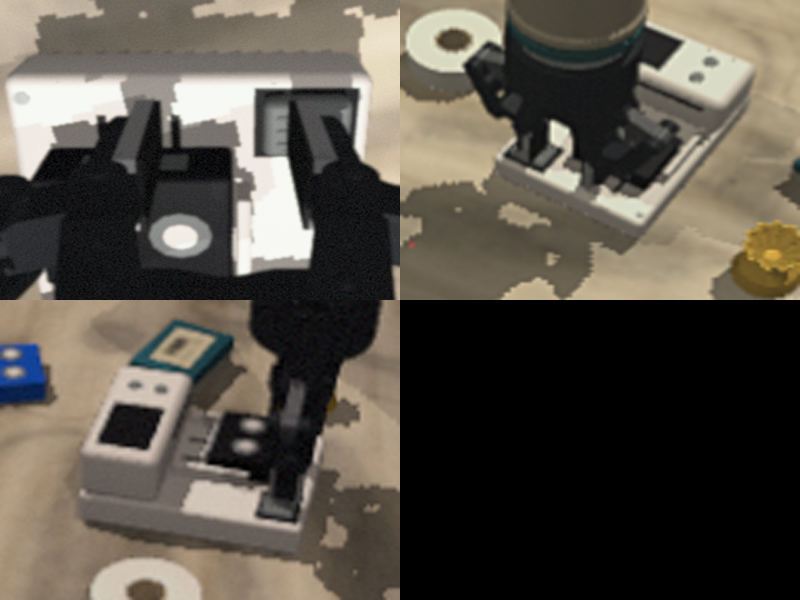

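```bash
python3 - <<'E'
from fit import *
d=dict(np.load('wrist.npz'));q=np.array([.5365,-.1947,-.157])
R=np.array([[np.cos(q[2]),-np.sin(q[2])],[np.sin(q[2]),np.cos(q[2])]])
w=lambda u,v:(180+u*.6,220+v*.7)
for uv in[(50,150),(234,150)]: print('front',((p3(d,*w(*uv),.05)[:2]-q[:2])@R*1e3).round(1),p3(d,*w(*uv))[2].round(3))
print('hub',((p3(d,*w(181,236),.051)[:2]-q[:2])@R*1e3).round(1))
for uv in[(200,190),(222,200),(222,255),(160,270),(220,165)]:print('top z',p3(d,*w(*uv))[2].round(4))
for uv in[(270,110),(270,130),(265,140)]:print('key z',p3(d,*w(*uv))[2].round(4))
E
```

```text
front [-44.6 -20.5] 0.035
front [-44.5  28.4] 0.03
hub [-12.6  13.5]
top z 0.0504
top z 0.0507
top z 0.051
top z 0.1082
top z 0.0431
key z 0.0356
key z 0.0357
key z 0.0348
```

```bash
python3 -c "
from rig import order;print(order.sign_off())"
```

```text
the job is handed in; nothing more can be done
None
```

The job is handed in, and no verdict came back. The key is held fully down at about 20 N. The cassette lies flat and still against the other finger, its centre at about x = -12 mm, past the gate and short of the front edge. The whole run took about 6 s of the 35 s allowed.

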